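# Clear and bolt the plate clamping cradle

## Task

A wooden block has been left on the relief plate in the clamping cradle, in the way of the sliding bolt. Lift the block out and stand it upright inside the low steel tray, setting it down rather than dropping it; then slide the bolt across the plate into its keeper as far as it goes by hand, and turn the cam there clockwise half a turn to its stop so that its hook draws the bolt fully home. Leave the other things on the bench where they are, and let go of everything.

Things in the scene. Friction and masses are not known exactly. Their poses are not given: they have to be found in the camera images.
- cradle: Fixed clamping cradle on the table: grey base 110 (its x) by 330 (its y, -175 to +155) by 12 thick, with a metal relief plate in it (100 by 112, centred at y +16, top 20 high). Origin: at table height on the bolt's centre line. The bolt slides along cradle +y, at cradle x = 0, over the plate. All heights in this list are in mm above the table.
- channel (a point): Middle of the bolt's channel, at cradle x 0, y -107, height 46: two steel rails, y -170 to -45, reaching 33 either side of the centre line, tops 46 high. Axes as the cradle's.
- keeper (a point): Mouth of the keeper, at cradle x 0, y +75, height 42: two steel cheeks, y +75 to +153, reaching 23 either side of the centre line, tops 42 high; the bolt enters between them, under the cam. Axes as the cradle's.
- bolt (a joint): How far (m) the bolt has slid along cradle +y, 0 = fully drawn back. Steel bar 18 wide, 195 long, 22 to 42 high; nose at cradle y -40 mm + joint, with an upright head pin 5 behind the nose. Stays where left (2 N friction). By hand it goes in until the pin meets the open cam's hub, at about 0.139; the cam then draws it to about 0.147, fully home.
- bolt_handle (a point): Centre of the top (height 95) of the bolt's handle, an upright dark steel tab 14 thick along the slide (cradle y), 32 wide across it, heights 53 to 95. It stands at cradle x 0, y = -165 mm + the bolt's joint value. Axes as the cradle's.
- cam (a joint): Angle (rad) of the cam: 0 = open, its mouth facing the bolt; grows clockwise seen from above to a stop at 3.14 (half a turn, closed). About 0.05 N m of friction, stays where left. If turned before the bolt is in, its hook shuts the mouth and the bolt cannot enter.
- cam_grip (a point): Centre of the top (height 87) of the cam's grip bar, on the cam's vertical axis at cradle x 0, y +115. The bar is dark steel, 14 thick (point's x) by 52 long (point's y), heights 57 to 87, above a disc and spiral hook (heights 45 to 57, reaching 33 from the axis). At cam angle 0 its axes are the cradle's; it turns with the cam.
- planer: Loose plain wooden block, 85 (its x) by 36 (its y) by 60 tall, about 0.13 kg, standing on the relief plate (underside at height 20) across the bolt's path. Origin: centre of its underside.
- tray: Fixed low open steel tray, outside 112 (its x) by 150 (its y), walls 5 thick and 18 high, inner floor at height 5. Origin: centre of its underside. It is just beyond the cradle as seen from the robot, on the left or on the right, changing places with the stand.
- stand: Fixed low wooden stand, 100 (x) by 140 (y), with four tool handles lying on it, 46 high in all. Origin: centre of its underside. Leave alone.
- jar: Loose bystander: amber glass jar with black lid, 56 diameter, 75 tall, standing. Origin: centre of its underside. Not to be disturbed.
- solvent: Loose bystander: white plastic bottle, 64 diameter, 150 tall, standing. Origin: centre of its underside. Not to be disturbed.
- cup: Loose bystander: white ceramic cup, 76 diameter, 85 tall, standing. Origin: centre of its underside. Not to be disturbed.
- brush: Loose bystander: brush lying flat, 170 long along its x axis. Origin: on its underside, near the middle. Not to be disturbed.
- wrench: Loose bystander: wrench lying flat, 160 long along its x axis. Origin: on its underside, near the middle. Not to be disturbed.
- wax: Loose bystander: plain block 70 (its x) by 50 (its y) by 40 tall. Origin: centre of its underside. Not to be disturbed.
There are look-alikes about, which are no part of the job. Of the things like the tray, leave any that is blue or pink; of the rest the larger one is meant.

How it is judged:
By the outcome, as a careful person would: the job done as asked, in the order asked, and still so for the second after the job is handed in, with the robot touching nothing.
It also fails if it takes over 72 s, if anything falls off the work surface, if the arm or the gripper's body presses on something with over 40 N, if the wrist force passes 120 N, or if a joint passes its speed limit or range.

## Robot

A 6-joint arm with a two-finger parallel gripper is mounted at the origin on the work surface. World frame = base frame: x ahead of the robot, y to its left, z up, the work surface at z = 0. Lengths are in m, angles in rad, forces in N, time in s.
With the tool pointing down it reaches from about 0.3 to 0.775 m from the base axis. Payload 14.6 kg.
Tool frame: the origin (TCP) lies midway between the tips of the shut fingers; the grasp point (between the pads) lies 19 mm behind it (arm.grip_depth is the distance from the TCP to the grasp point, in m); y points along the fingers, x is the direction in which the jaws open and shut, and the axes are right-handed (so a half turn about y gives the same grasp; the last joint's range is limited). The gripper opens to 94 mm and grips with 3 to 60 N. Pads are 16 mm wide; open, the fingers measure 119 mm over their backs; the gripper's body (75 mm by 177 mm) begins 78 mm behind the grasp point.
Start: joints at [1.146, 0.3, 1.521, -0, 1.321, -0.067], TCP at [0.193, 0.515, 0.205] pointing down, gripper open.
Joint ranges: [-3.03, 3.03], [-0.79, 2.21], [0.23, 2.52], [-1.04, 4.18], [0, 3.07], [-2.55, 2.55]. Speed limits (rad/s): [2.22, 2.22, 2.57, 3.14, 3.14, 3.14].

## Interface

Orientations are given as [roll, pitch, yaw] about the fixed x, y, z axes, in that order (R = Rz(yaw) Ry(pitch) Rx(roll)).
In Python, from plant import arm gives the robot as it stands. Calls block until the motion is done:
- arm.move_pose(position, orientation): joint-space move of the TCP to a pose.
- arm.move_straight(position, ori=None, speed=0.15, stop_force=None): straight line of the TCP; ori=None keeps the orientation; speed is the mean speed in m/s. With stop_force (N) it stops when the force on the tool has changed by that much, and returns True; else False.
- arm.move_j(angles): joint-space move.
- arm.move_gripper(opening): finger opening in m; the grip force is fixed at half the most; returns when the fingers have stopped.
- arm.sleep(seconds).
- arm.inverse_kinematics(position, orientation): joint angles nearest the present ones, or None.
- arm.sense(): the state.
- arm.grab_frame(name): name is "scene" or "side" or "wrist"; returns a dict with "color" (420x560x3 uint8, blue, green, red), "vfov" (degrees; the focal length in pixels is half the picture's height over the tangent of half this angle, whatever the lens; pixels are square), "cx", "cy" (the principal point, pixels), "k1" (the pictures are not rectified: a ray, as slopes to the right and down, at radius r is drawn at 1 + k1 r^2 times it, then the intrinsics apply), "rvec" (rotation vector, rad) and "tvec" (3), from world to camera coordinates, as OpenCV has them. Camera axes: x right, y down, z forward; pixel columns grow to the right and rows downward; lengths in m; the calibration is good to about 2 mm. A picture is of the moment at which its call begins. There is no depth.
A pose or a line that the arm cannot do raises arm.IKError and nothing moves.
- arm.finish_job(): hands the job in, once; it reports no verdict.
Trained networks look in a picture, given as the dict that the camera call returned (one of the last four; its "shot" number tells which), for a name from the list of things; names that differ only in an ending like _2 or _b are one class to them, and where a whole thing is asked for, a point or a joint stands for the part that bears it (a point fixed in the world has none). Each returns a list of dicts, best first, with "p" (0 to 1); they miss things now and then, are a little off and sometimes report something else, mostly with a low value. They report only what shows in the picture. A call takes as long as a camera call. They do not tell look-alikes from the thing itself.
- arm.cut_out(name, picture): "pixels" (420x560 bool, what is visible of it) and "position" ([column, row] in pixels, amid what is visible of it).
- arm.spot_point(name, picture): "position" ([column, row] in pixels: a listed point, or the origin of a listed thing).
The state is a dict: "clock": time; "qpos": joint angles; "joint_velocities": joint speeds; "effort": joint torques, N m; "tcp_pos": TCP position; "tool_rot": TCP orientation; "wrist_force": force on the tool from outside, world axes, zero at the start; "moment": the same for the moment, N m; "finger_gap": finger opening in m.
Only numpy, scipy, OpenCV 4.12 (cv2) and the standard library are available. Lean on these libraries where they do the work, as an engineer would, in place of code of your own. Each camera call takes 0.05 s, during which the arm holds its last target. There are 200 camera calls.

## Working session

There is one attempt and no reset: what is moved stays moved. The work goes in short steps, each a Python script; the robot and the scene stay as the last script left them, time stands still between calls to the robot, and variables do not carry over. Pictures are saved under pics/ and viewed, about 8 in all and at most 12, crops included, and the job is handed in when it is done.

```bash
ls; mkdir -p pics; cat > h.py <<'E'
import numpy as np, cv2
from plant import arm
def K(f):
    fl=210/np.tan(np.radians(f["vfov"])/2)
    return np.array([[fl,0,f["cx"]],[0,fl,f["cy"]],[0,0,1]]),np.array([f["k1"],0,0,0,0.])
def proj(f,P):
    k,d=K(f); return cv2.projectPoints(np.array(P,float).reshape(-1,1,3),np.array(f["rvec"],float),np.array(f["tvec"],float),k,d)[0].reshape(-1,2)
def ray(f,px):
    k,d=K(f); u=cv2.undistortPoints(np.array(px,float).reshape(-1,1,2),k,d).reshape(-1,2)
    R=cv2.Rodrigues(np.array(f["rvec"],float))[0]; c=-R.T@np.array(f["tvec"],float)
    return c,np.c_[u,np.ones(len(u))]@R
def onz(f,px,z):
    c,D=ray(f,px); return c+D*((z-c[2])/D[:,2])[:,None]
E
python3 - <<'E'
from h import *
for n in ("scene","side"):
    f=arm.grab_frame(n); cv2.imwrite(f"pics/{n}0.png",f["color"])
    for k,z in [("cradle",0),("channel",.046),("keeper",.042),("bolt_handle",.095),("cam_grip",.087),("planer",.02),("tray",0),("stand",0),("jar",0),("solvent",0),("cup",0),("brush",0),("wrench",0),("wax",0)]:
        for r in arm.spot_point(k,f)[:4]:
            if r["p"]>.15: print(n,k,round(r["p"],2),np.round(r["position"]),np.round(onz(f,[r["position"]],z)[0],3))
print(arm.sense()["clock"])
E
```

```text
pics
scene cradle 0.72 [290. 240.] [0.535 0.047 0.   ]
scene cradle 0.3 [293. 231.] [ 0.511  0.07  -0.   ]
scene channel 0.95 [246. 236.] [ 0.51  -0.063  0.046]
scene channel 0.56 [274. 284.] [ 0.671 -0.078  0.046]
scene keeper 0.61 [318. 216.] [0.534 0.127 0.042]
scene keeper 0.48 [366. 201.] [0.549 0.265 0.042]
scene bolt_handle 0.8 [222. 226.] [ 0.498 -0.115  0.095]
scene cam_grip 0.77 [331. 200.] [0.542 0.158 0.087]
scene tray 0.96 [339. 263.] [0.661 0.107 0.   ]
scene tray 0.73 [362. 169.] [0.392 0.376 0.   ]
scene tray 0.63 [294. 171.] [0.298 0.202 0.   ]
scene tray 0.57 [149. 340.] [ 0.637 -0.355  0.   ]
scene stand 0.95 [274. 279.] [ 0.625 -0.051  0.   ]
scene jar 0.97 [236. 226.] [ 0.42  -0.048 -0.   ]
scene solvent 0.91 [391. 242.] [0.665 0.258 0.   ]
scene cup 0.76 [220. 304.] [ 0.628 -0.19  -0.   ]
scene brush 0.85 [299. 202.] [ 0.423  0.141 -0.   ]
scene brush 0.49 [272. 279.] [ 0.622 -0.056 -0.   ]
scene wrench 0.75 [314. 215.] [0.487 0.149 0.   ]
scene wrench 0.7 [183. 266.] [ 0.48  -0.216  0.   ]
scene wax 0.73 [365. 202.] [0.512 0.295 0.   ]
side cradle 0.83 [282. 22
[... 174 characters left out ...]
0.087]
side planer 0.31 [316. 305.] [ 0.464 -0.219  0.02 ]
side planer 0.29 [290. 160.] [0.649 0.235 0.02 ]
side tray 0.91 [188. 165.] [ 0.384  0.381 -0.   ]
side tray 0.88 [415. 325.] [ 0.636 -0.358  0.   ]
side tray 0.77 [183. 216.] [ 0.298  0.192 -0.   ]
side tray 0.63 [313. 191.] [0.653 0.108 0.   ]
side stand 0.7 [337. 232.] [ 0.63 -0.05 -0.  ]
side jar 0.76 [264. 265.] [ 0.418 -0.053  0.   ]
side solvent 0.67 [289. 160.] [0.658 0.255 0.   ]
side cup 0.97 [364. 273.] [ 0.618 -0.189  0.   ]
side cup 0.57 [336. 232.] [ 0.628 -0.049  0.   ]
side brush 0.91 [236. 212.] [0.429 0.139 0.   ]
side brush 0.32 [314. 188.] [0.663 0.116 0.   ]
side wrench 0.58 [321. 306.] [ 0.478 -0.217  0.   ]
1.5
```

View pics/scene0.png

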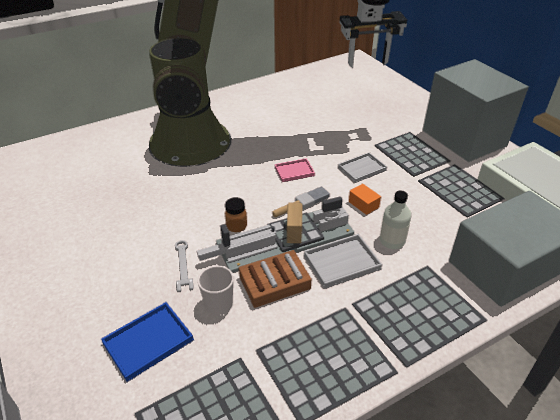

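View pics/side0.png

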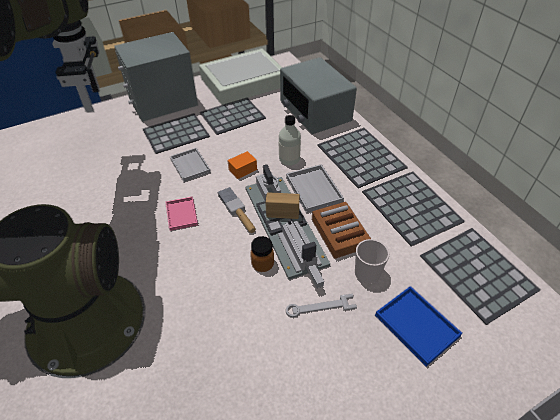

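Scene (560x420): the tray candidates are blue (149,340), pink (294,171), small grey (362,169) and large grey (339,263). I choose the large grey one, just beyond the cradle. The block is on the plate at about (295,222). The orange block at (365,200) is the wax, and the wooden stand is at (274,279). Next I go above the cradle and look closely.

```bash
cat >> h.py <<'E'
def down(a): return [-np.pi/2,0,a]
E
python3 - <<'E'
from h import *
s=arm.sense(); print(np.round(s["tool_rot"],3))
arm.move_pose([0.50,0.06,0.40],down(np.radians(81.6)))
s=arm.sense(); print(np.round(s["qpos"],2),s["clock"],np.round(s["wrist_force"],1))
f=arm.grab_frame("wrist"); cv2.imwrite("pics/w1.png",f["color"])
R=cv2.Rodrigues(np.array(f["rvec"]))[0]; print("cam",-R.T@f["tvec"],R[2])
for k,z in [("cradle",0),("channel",.046),("keeper",.042),("bolt_handle",.095),("cam_grip",.087),("planer",.02),("tray",0)]:
    for r in arm.spot_point(k,f)[:3]:
        if r["p"]>.15: print(k,round(r["p"],2),np.round(r["position"]),np.round(onz(f,[r["position"]],z)[0],4))
for k in("planer","tray"):
  for r in arm.cut_out(k,f)[:3]:
    if r["p"]>.15:
        m=r["pixels"].astype(np.uint8); c=max(cv2.findContours(m,0,2)[0],key=cv2.contourArea)
        b=cv2.boxPoints(cv2.minAreaRect(c)); print(k,r["p"],np.round(b).tolist()); print(np.round(onz(f,b,.08 if k=="planer" else .018),3).tolist())
E
```

```text
[-1.571 -0.     1.213]
[ 0.05  0.13  1.29  0.    1.73 -1.38] 3.5917 [ 0.5  0.7 -0.2]
cam [0.43607517 0.06894266 0.57836747] [ 0.22622785 -0.03338162 -0.97350225]
cradle 0.62 [271. 189.] [0.5285 0.043  0.    ]
cradle 0.42 [350. 196.] [0.5618 0.1838 0.    ]
keeper 0.9 [320. 192.] [0.5385 0.125  0.042 ]
bolt_handle 0.65 [316. 128.] [0.4335 0.1257 0.095 ]
bolt_handle 0.58 [166. 196.] [ 0.5005 -0.1157  0.095 ]
cam_grip 0.75 [348. 197.] [0.5441 0.1639 0.087 ]
planer 0.68 [277. 191.] [0.5314 0.0533 0.02  ]
tray 0.97 [ 84. 273.] [ 0.6421 -0.3541  0.    ]
tray 0.78 [315. 249.] [0.656  0.1081 0.    ]
tray 0.67 [344.  40.] [0.2945 0.2027 0.    ]
planer 0.93 [[258.0, 215.0], [280.0, 164.0], [302.0, 173.0], [280.0, 224.0]]
[[0.554, 0.019, 0.08], [0.479, 0.065, 0.08], [0.498, 0.097, 0.08], [0.575, 0.052, 0.08]]
planer 0.53 [[323.0, 202.0], [329.0, 179.0], [364.0, 188.0], [357.0, 211.0]]
[[0.548, 0.125, 0.08], [0.513, 0.139, 0.08], [0.536, 0.191, 0.08], [0.571, 0.178, 0.08]]
planer 0.35 [[278.0, 221.0], [360.0, 221.0], [360.0, 282.0], [278.0, 282.0]]
[[0.569, 0.05, 0.08], [0.588, 0.18, 0.08], [0.695, 0.172, 0.08], [0.674, 0.034, 0.08]]
tray 0.85 [[412.0, 60.0], [481.0, 53.0], [486.0, 104.0], [418.0, 112.0]]
[[0.345, 0.308, 0.018], [0.345, 0.428, 0.018], [0.431, 0.435, 0.018], [0.43, 0.312, 0.018]]
tray 0.76 [[32.0, 256.0], [110.0, 234.0], [126.0, 290.0], [48.0, 312.0]]
[[0.587, -0.439, 0.018], [0.565, -0.266, 0.018], [0.681, -0.266, 0.018], [0.709, -0.448, 0.018]]
tray 0.74 [[276.0, 223.0], [359.0, 221.0], [361.0, 281.0], [278.0, 283.0]]
[[0.589, 0.043, 0.018], [0.606, 0.192, 0.018], [0.725, 0.186, 0.018], [0.707, 0.029, 0.018]]
```

View pics/w1.png

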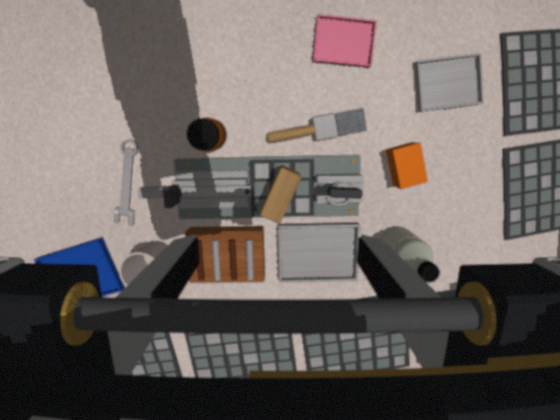

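The wrist view confirms it: block at (280,194), cam at (345,192), handle at (172,196), large grey tray at (317,252), and the stand to its left at (226,255). Next is a close look at the block.

```bash
python3 - <<'E'
from h import *
arm.move_pose([0.52,0.058,0.24],down(np.radians(59)))
f=arm.grab_frame("wrist"); im=f["color"].copy()
for k,z in [("planer",.02),("cam_grip",.087),("keeper",.042)]:
    for r in arm.spot_point(k,f)[:2]:
        if r["p"]>.15: print(k,round(r["p"],2),np.round(r["position"]),np.round(onz(f,[r["position"]],z)[0],4))
r=arm.cut_out("planer",f)[0]; m=r["pixels"].astype(np.uint8)
c=max(cv2.findContours(m,0,2)[0],key=cv2.contourArea); b=cv2.boxPoints(cv2.minAreaRect(c))
# fit block pose by mask overlap with projected hull
from scipy.optimize import minimize
def mask(x,y,a):
    X=np.array([[sx*.0425,sy*.018] for sx in(-1,1) for sy in(-1,1)])@np.array([[np.cos(a),np.sin(a)],[-np.sin(a),np.cos(a)]])+[x,y]
    P=np.vstack([np.c_[X,[z]*4] for z in(.02,.08)]); h=cv2.convexHull(proj(f,P).astype(np.float32))
    q=np.zeros((420,560),np.uint8); cv2.fillConvexPoly(q,np.round(h*16).astype(np.int32),1,shift=4); return q,h
cost=lambda p:(mask(*(p[:2]/100),p[2]/10)[0]^m).sum()
o=min((minimize(cost,[53,5.6,10*np.radians(d)],method="Nelder-Mead",options=dict(initial_simplex=np.array([53,5.6,10*np.radians(d)])+np.array([[0,0,0],[1,0,0],[0,1,0],[0,0,1.]]))) for d in(-31,-20,-40)),key=lambda o:o.fun)
p=o.x; print("fit",p[0]/100,p[1]/100,np.degrees(p[2]/10),o.fun,m.sum(),r["p"])
cv2.polylines(im,[np.int32(mask(*(p[:2]/100),p[2]/10)[1])],True,(0,0,255),1)
cv2.drawContours(im,[c],-1,(0,255,0),1)
cv2.imwrite("pics/w2.png",im); print(arm.sense()["clock"])
E
```

```text
planer 0.92 [280. 192.] [0.527  0.0578 0.02  ]
planer 0.23 [272. 194.] [0.5236 0.0466 0.02  ]
cam_grip 0.97 [373. 162.] [0.5393 0.1614 0.087 ]
keeper 0.87 [331. 171.] [0.533  0.1235 0.042 ]
fit 0.5290817816889892 0.058081239104652446 -31.488346978010558 252.0 2514 0.61
5.0333
```

View pics/w2.png

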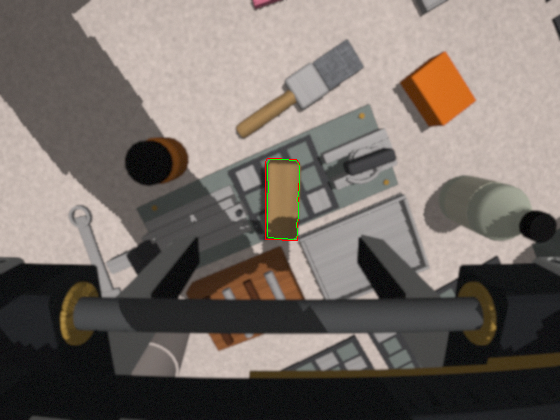

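The fit overlays the block (mask and hull agree), so I grasp it and lift.

```bash
python3 - <<'E'
from h import *
a=np.radians(58.5); p=[0.528,0.058]
arm.move_gripper(.066)
arm.move_pose(p+[.12],down(a))
print(arm.move_straight(p+[.046],speed=.1,stop_force=8))
arm.move_gripper(0.02); s=arm.sense(); print(s["finger_gap"],np.round(s["tcp_pos"],4))
arm.move_straight(p+[.21],speed=.12)
s=arm.sense(); print(s["finger_gap"],np.round(s["wrist_force"],2),np.round(s["moment"],3))
arm.move_pose([.640,.109,.21],down(np.radians(-8)))
s=arm.sense();print(s["finger_gap"],s["clock"])
f=arm.grab_frame("wrist"); cv2.imwrite("pics/w3.png",f["color"])
for r in arm.spot_point("tray",f)[:3]: print(round(r["p"],2),np.round(onz(f,[r["position"]],0)[0],4))
for n in("scene","side"):
  g=arm.grab_frame(n)
  for r in arm.cut_out("tray",g)[:4]:
    c=max(cv2.findContours(r["pixels"].astype(np.uint8),0,2)[0],key=cv2.contourArea)
    b=onz(g,cv2.approxPolyDP(c,6,True).reshape(-1,2),.018); print(n,r["p"],np.round(b[:,:2],3).tolist())
  cv2.imwrite(f"pics/{n}3.png",cv2.resize(g["color"][130:330,180:430],None,fx=3,fy=3))
E
```

```text
False
0.03597019638975647 [0.5281 0.058  0.0462]
0.03594307270973279 [-0.32  0.3  -1.71] [ 0.     0.01  -0.006]
0.03603150130558785 10.325
0.82 [0.2986 0.2045 0.    ]
0.7 [0.6641 0.1134 0.    ]
0.49 [0.5185 0.2854 0.    ]
scene 0.77 [[0.581, -0.295], [0.597, -0.437], [0.712, -0.421], [0.694, -0.282]]
scene 0.73 [[0.478, -0.178], [0.506, -0.124], [0.493, 0.024], [0.475, -0.09], [0.416, -0.086], [0.472, -0.11]]
scene 0.72 [[0.355, 0.233], [0.283, 0.252], [0.265, 0.154], [0.34, 0.136]]
scene 0.64 [[0.615, 0.19], [0.598, 0.046], [0.712, 0.028], [0.731, 0.173]]
side 0.92 [[0.426, 0.423], [0.343, 0.421], [0.342, 0.303], [0.423, 0.302]]
side 0.86 [[0.34, 0.227], [0.273, 0.247], [0.25, 0.147], [0.316, 0.134]]
side 0.71 [[0.676, -0.28], [0.565, -0.304], [0.586, -0.442], [0.701, -0.423]]
side 0.69 [[0.718, 0.176], [0.611, 0.189], [0.584, 0.036], [0.695, 0.026]]
```

View pics/side3.png

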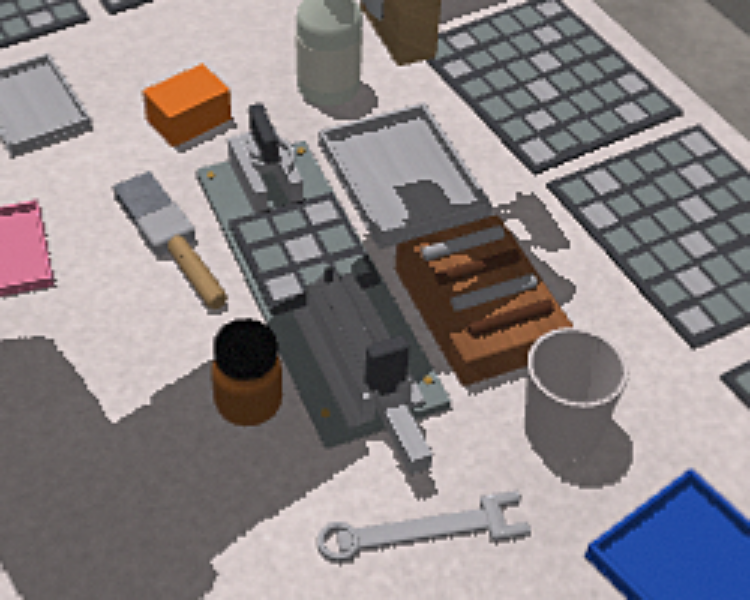

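The tray's four edges agree across views: centre about (0.660,0.109), yaw about -8°, and the block can be seen held above it. Setting it down now.

```bash
python3 - <<'E'
from h import *
a=np.radians(-8); p=[.660,.109]
arm.move_straight(p+[.21],ori=down(a),speed=.1)
arm.move_straight(p+[.05],speed=.12)
print(arm.move_straight(p+[.028],speed=.03,stop_force=4)); s=arm.sense(); print(np.round(s["tcp_pos"],4),np.round(s["wrist_force"],2))
arm.move_gripper(.062)
arm.move_straight(p+[.20],speed=.15)
f0=arm.grab_frame("side"); cv2.imwrite("pics/side4.png",cv2.resize(f0["color"][130:330,180:430],None,fx=3,fy=3))
# look at handle from above
a=np.radians(81.6)
arm.move_pose([.48,-.10,.26],down(a)); 
f=arm.grab_frame("wrist"); cv2.imwrite("pics/w4.png",f["color"])
for k,z in [("bolt_handle",.095),("channel",.046),("cam_grip",.087),("keeper",.042)]:
    for r in arm.spot_point(k,f)[:2]:
        if r["p"]>.15: print(k,round(r["p"],2),np.round(r["position"]),np.round(onz(f,[r["position"]],z)[0],4))
s=arm.sense();print(s["clock"],np.round(s["qpos"],2))
E
```

```text
True
[0.6599 0.109  0.031 ] [-0.78  0.68  5.2 ]
bolt_handle 0.84 [268. 218.] [ 0.503  -0.1158  0.095 ]
channel 0.71 [317. 204.] [ 0.506  -0.0552  0.046 ]
cam_grip 0.67 [506. 215.] [0.5425 0.1608 0.087 ]
keeper 0.81 [454. 206.] [0.536  0.1215 0.042 ]
16.9583 [-0.28  0.13  1.6   0.    1.41 -1.7 ]
```

View pics/side4.png

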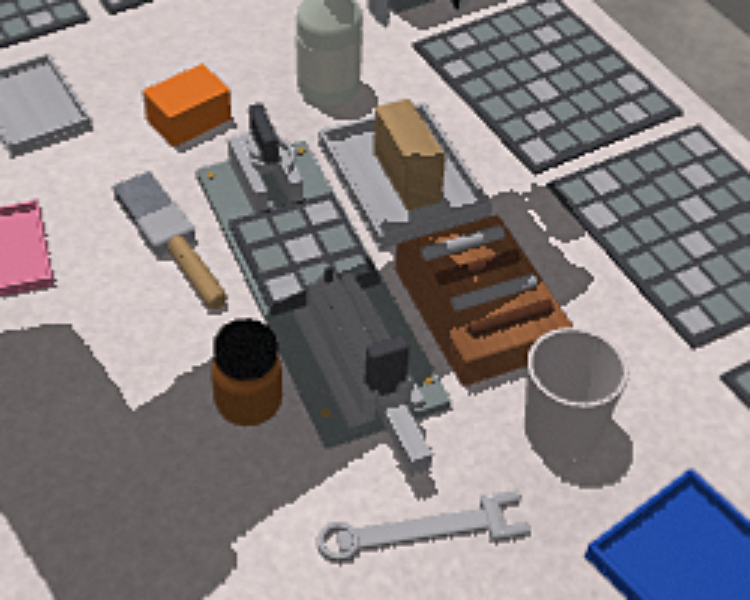

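View pics/w4.png

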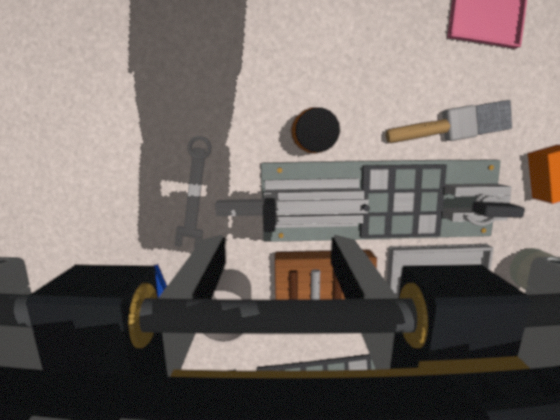

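The block stands upright inside the tray (crop ~(410,155)) and nothing else has moved. The bolt handle is at (268,212) in the wrist view, in agreement with joint ≈ 0. Next I straddle the handle loosely and push until contact.

```bash
python3 - <<'E'
from h import *
a=np.radians(81.8); u=np.array([np.cos(a),np.sin(a),0]); h=np.array([.502,-.116,.064])
arm.move_gripper(.05)
arm.move_pose(h+[0,0,.07],down(a))
print(arm.move_straight(h,speed=.1,stop_force=8))
arm.move_gripper(.020); s=arm.sense(); print(s["finger_gap"],np.round(s["wrist_force"],1))
print(arm.move_straight(h+u*.12,speed=.06,stop_force=20)); s=arm.sense(); print((s["tcp_pos"]-h)@u,np.round(s["wrist_force"],1))
print(arm.move_straight(h+u*.155,speed=.02,stop_force=12)); s=arm.sense(); print((s["tcp_pos"]-h)@u,np.round(s["wrist_force"],1))
arm.sleep(.2); arm.move_gripper(.05); s=arm.sense(); p=np.array(s["tcp_pos"])
arm.move_straight([*p[:2],.2],speed=.15)
arm.move_pose([.49,.07,.26],down(a))
f=arm.grab_frame("wrist"); cv2.imwrite("pics/w5.png",cv2.resize(f["color"][100:300,200:520],None,fx=2.4,fy=2.4))
q=[]
for k,z in [("bolt_handle",.095),("cam_grip",.087),("keeper",.042)]:
    for r in arm.spot_point(k,f)[:2]:
        if r["p"]>.15: print(k,round(r["p"],2),np.round(r["position"]),np.round(onz(f,[r["position"]],z)[0],4))
s=arm.sense();print(s["clock"],np.round(s["qpos"],2))
E
```

```text
False
0.019883281852395143 [-0.1 -0.4 -1. ]
False
0.11998910186614167 [-0.7 -0.2 -0.2]
True
0.1434447083968936 [-1.  -4.6  4.3]
bolt_handle 0.66 [240. 227.] [0.5187 0.0225 0.095 ]
cam_grip 0.8 [363. 228.] [0.542  0.1605 0.087 ]
keeper 0.86 [324. 219.] [0.5371 0.1216 0.042 ]
25.2917 [ 0.07  0.14  1.59 -0.    1.41 -1.36]
```

View pics/w5.png

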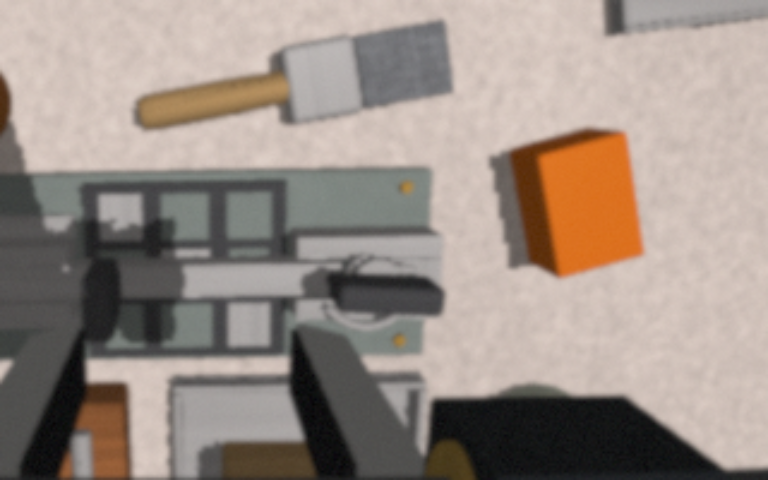

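The bolt stopped at contact. The handle now measures (0.519,0.0225), which is joint ≈ 0.139, with the nose under the cam. I'll turn the cam in two quarter-turns with a regrasp, because q6 range forbids a single half turn.

```bash
cat > turn.py <<'E'
from h import *
c=np.array([.542,.161]); Z=.061
def turn(a0,a1,step=10):
    arm.move_gripper(.045); arm.move_pose([*c,.14],down(np.radians(a0)))
    print("touch",arm.move_straight([*c,Z],speed=.1,stop_force=8))
    arm.move_gripper(0.); s=arm.sense(); print("gap",round(s["finger_gap"],4),np.round(s["wrist_force"],1))
    q0=np.array(s["qpos"]); m0=s["moment"][2]
    for d in np.append(np.arange(step,a0-a1,step),a0-a1):
        q=q0.copy(); q[5]+=np.radians(d); arm.move_j(q); s=arm.sense()
        print(round(d),round(s["moment"][2]-m0,3),np.round(s["wrist_force"],1),round(s["finger_gap"],4))
        if abs(s["moment"][2]-m0)>1.2: print("stop"); break
    arm.move_gripper(.045); arm.move_straight([*c,.15],speed=.15); print(arm.sense()["clock"])
E
python3 -c "
from turn import *
turn(-8.2,-98.2,15)
turn(81.8,-11.2,15)
a=np.radians(81.8)
arm.move_pose([.49,.09,.26],down(a))
f=arm.grab_frame('wrist'); cv2.imwrite('pics/w6.png',cv2.resize(f['color'][100:300,200:520],None,fx=2.4,fy=2.4))
for k,z in [('bolt_handle',.095),('cam_grip',.087)]:
    for r in arm.spot_point(k,f)[:2]: print(k,round(r['p'],2),np.round(r['position']),np.round(onz(f,[r['position']],z)[0],4))
"
```

```text
touch False
gap 0.014 [-33.7   1.1  22.2]
15 -0.058 [-6.2 -0.5  5.3] 0.0137
30 -0.058 [-8.5 -0.1  4.7] 0.0139
45 -0.014 [-9.9  1.1  6.2] 0.014
60 -0.067 [-10.4   2.7   6.3] 0.0141
75 -0.046 [-10.9   3.1   6.5] 0.0138
90 -0.065 [-10.1   5.5   6.5] 0.0137
32.2333
touch False
gap 0.0135 [0.9 5.8 0.8]
15 0.068 [-2.  -6.3  2.9] 0.0137
30 0.114 [ -6.2 -13.6   7.2] 0.0136
45 0.144 [-13.6 -18.7  12.2] 0.0138
60 0.172 [-22.2 -24.3  19. ] 0.0139
75 0.225 [-29.9 -26.9  24.6] 0.0138
90 0.435 [-37.3 -23.3  27.2] 0.0139
93 0.594 [-36.  -21.8  27.5] 0.0144
40.4333
bolt_handle 0.56 [228. 230.] [0.5193 0.0283 0.095 ]
bolt_handle 0.16 [ 67. 206.] [ 0.4668 -0.1499  0.095 ]
cam_grip 0.85 [345. 229.] [0.5397 0.1593 0.087 ]
cam_grip 0.5 [308. 135.] [0.4301 0.1307 0.087 ]
```

View pics/w6.png

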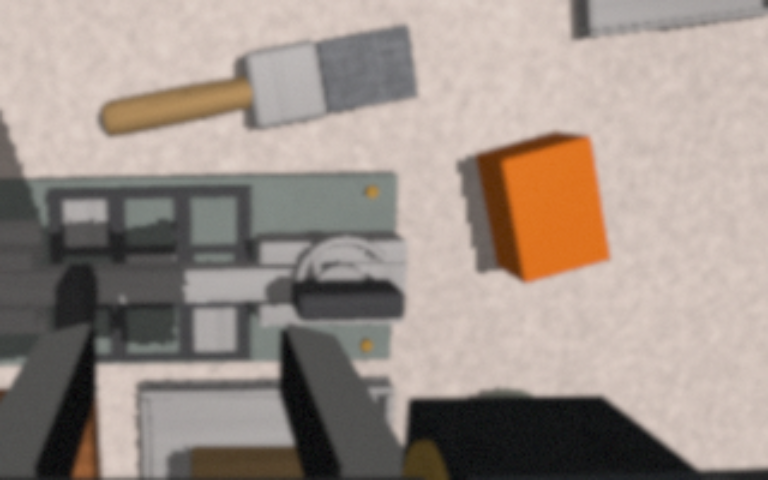

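The handle-to-cam distance is now 0.1325 m (expected 0.133 when home), and the torque rose at the end of the turn. To be sure of the stop, I regrasp and nudge a few degrees more.

```bash
python3 -c "
import turn; from turn import *
turn.c=np.array([.5405,.160])
turn.turn(-6.2,-18.2,4)
arm.move_pose([.40,.09,.32],down(np.radians(81.8)))
f=arm.grab_frame('wrist'); A=f['color'][80:300,150:450]
for k,z in [('bolt_handle',.095),('cam_grip',.087),('planer',.005)]:
    for r in arm.spot_point(k,f)[:1]: print(k,round(r['p'],2),np.round(r['position']),np.round(onz(f,[r['position']],z)[0],4))
g=arm.grab_frame('side')
cv2.imwrite('pics/w7.png',np.hstack([cv2.resize(A,(400,400)),cv2.resize(g['color'][130:330,200:400],(400,400))]))
print(arm.sense()['clock'],arm.sense()['finger_gap'])
"
```

```text
Traceback (most recent call last):
AttributeError: 'function' object has no attribute 'turn'
```

```bash
sed -i 's/c=np.array(\[.542,.161\])/c=np.array([.5405,.160])/' turn.py; python3 -c "
from turn import *
turn(-6.2,-18.2,4)
arm.move_pose([.40,.09,.32],down(np.radians(81.8)))
f=arm.grab_frame('wrist'); A=f['color'][80:300,150:450]
for k,z in [('bolt_handle',.095),('cam_grip',.087),('planer',.005)]:
    for r in arm.spot_point(k,f)[:1]: print(k,round(r['p'],2),np.round(r['position']),np.round(onz(f,[r['position']],z)[0],4))
g=arm.grab_frame('side')
cv2.imwrite('pics/w7.png',np.hstack([cv2.resize(A,(400,400)),cv2.resize(g['color'][130:330,200:400],(400,400))]))
print(arm.sense()['clock'],arm.sense()['finger_gap'])
"
```

```text
touch False
gap 0.0137 [-23.6  -0.5  16.5]
4 0.555 [-5.6  0.   4.3] 0.0139
8 0.678 [-4.9 -2.3  5.2] 0.0148
12 0.735 [-5.9 -1.6  5.2] 0.0155
47.4667
bolt_handle 0.63 [248. 279.] [0.5183 0.0314 0.095 ]
planer 0.98 [308. 322.] [0.6544 0.1052 0.005 ]
49.325 0.04497784506142055
```

View pics/w7.png

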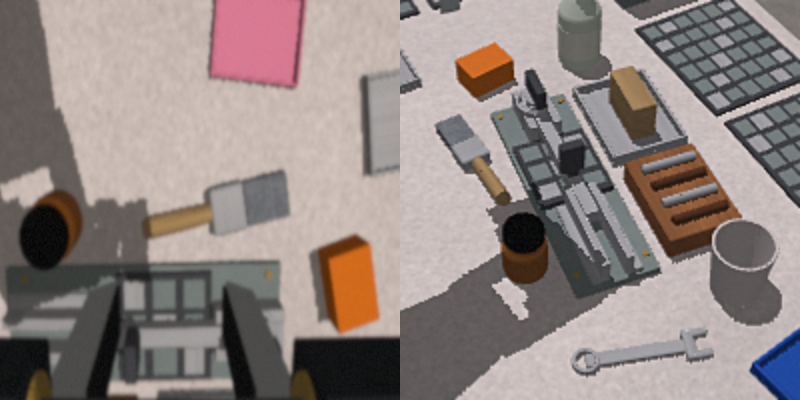

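Torque jumped within 4° and the pads then slid on the bar, so the cam is at its stop. The handle reads 0.148, fully home. The block stands upright in the tray, the bystanders are in place and the gripper is clear.

```bash
python3 -c "
from h import *
print(arm.finish_job())"
```

```text
the job is handed in; nothing more can be done
None
```

The job is done and handed in at about 49 s on the clock, against the 72 s limit.

- **Block:** I lifted it out of the cradle and set it down under force control in the large grey tray. The last pictures show it upright inside.
- **Bolt:** I pushed it by its handle until it met the cam hub, at about 0.139.
- **Cam:** I turned it clockwise in two quarter-turns with a regrasp between. The bolt then measured about 0.147 to 0.148, fully home.

**Last checks:** A further nudge on the cam met the stop at once: the torque rose to 0.55 N m within 4°, and the pads then began to slip on the bar. The other things on the bench looked unmoved, and the gripper was open and clear.

**What disagreed or failed:**
- Gripping the cam a millimetre or two off its axis gave side forces of up to about 50 N at the wrist, below the 120 N limit.
- The last wrist picture did not show the cam grip to the network, so its final angle rests on the torque, the earlier wrist view and the side view.

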